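Uncover the bread roll and take it with the tongs

ROBOT

A 6-joint arm with a two-finger parallel gripper is mounted at the origin on a cart in front of the work surface, level with it; the furniture and walls round the work are solid. World frame = base frame: x ahead of the robot, y to its left, z up, the work surface at z = 0. Lengths are in m, angles in rad, forces in N, time in s.
With the tool pointing down it reaches from about 0.35 to 0.925 m from the base axis. Payload 6.4 kg.
Tool frame: the origin (TCP) lies at the very end of the fingers, on their centre line; the grasp point (between the pads) lies r.grip_depth behind it (r.grip_depth is the distance from the TCP to the grasp point, in m); z points along the fingers, y is the line along which they close (so a half turn about z gives the same grasp; the last joint's range is limited). The gripper opens to 85 mm and grips with 20 to 120 N. Pads are 22 mm wide; open, the fingers measure 114 mm over their backs; the gripper's body (76 mm by 85 mm) begins 54 mm behind the grasp point. The pads swing forward as they close: fully open they stand 13 mm farther back than shut.
Start: joints at [0.931, 0.245, 1.558, -0, 1.339, -0.174], TCP at [0.292, 0.581, 0.231] pointing down, gripper open.
Joint ranges: [-3.13, 3.13], [-1.02, 2.26], [0.13, 2.54], [-0.95, 4.09], [0.21, 2.88], [-2.74, 2.74]. Speed limits (rad/s): [2.57, 2.57, 3.14, 3.14, 3.14, 3.14].

INTERFACE

Orientations are given as a 3x3 rotation matrix whose columns are the frame's x, y, z axes.
In Python, from bench import r gives the robot as it stands.
- The arm moves only by the tool send_rows, never from a script. Its arguments are lists of equal length, an entry for each row: "xyz": the shift along the world's x, y, z in units of 100 mm (1.0 is 100 mm), a list of three; "yaw": the turn about the world's z in units of 2 pi rad (1.0 is 2 pi rad). A call has 1 to 20 rows; each row shifts and turns the commanded pose from where the row before left it; what a row does not reach is not made up. A row lasts 1/12 s, in which the tool goes at most 41.7 mm and 7.16 degrees, less where a joint would pass 70% of its speed; a pose out of reach is approached as far as the arm can. A call with a number of a shift or a turn outside -1 to 1 is refused whole. A call with a gripper value outside its range is refused whole. "jaw" is the closure, from 0 (fully open) to 1 (shut), set as the call begins (left out, the last holds). The fingers move at their own pace and stop on an object; "force" is the grip in N (left out, the last holds). Time passes only in rows, so rows that do not move let the fingers close. It gives the time, the measured TCP pose, the force, the opening and the grip force at its end, in the units of the state.
- r.observe(): the state, without advancing time (a new reading comes with each control period).
- r.camera(name): name is "scene" or "top"; returns the picture (400x640x3 uint8, blue, green, red); there is no depth.
- r.camera_model(name): a dict with "fx", "fy", "cx", "cy" (pixels), "view" (4x4, takes a point from world to camera coordinates). Camera axes: x right, y down, z forward; pixel columns grow to the right and rows downward; lengths in m; the calibration is good to about 2 mm. A picture is of the moment at which its call begins. camera_model takes no time and is no camera call.
- r.hand_in(): hands the job in; it is judged then, once.
Trained networks look in the newest picture that a camera, given by its name, has taken for a name from the list of things; names that differ only in an ending like _2 or _b are one class to them, and where a whole thing is asked for, a point or a joint stands for the part that bears it (a point fixed in the world has none). Each returns a list of dicts, best first, with "p" (0 to 1); they miss things now and then, are a little off and sometimes report something else, mostly with a low value. They report only what shows in the picture. A call takes as long as a camera call. They do not tell look-alikes from the thing itself.
- r.boxes_of(camera, label): "box" ([left, top, right, bottom] in pixels, round what is visible of it).
- r.outline_of(camera, label): "mask" (400x640 bool, what is visible of it) and "box" ([left, top, right, bottom] in pixels, round what is visible of it).
The state is a dict: "time": time; "joints": joint angles; "qd": joint speeds; "joint_torque": joint torques, N m; "position": TCP position; "eef_rot": TCP orientation; "ft_force": force on the tool from outside, world axes, zero at the start; "torque": the same for the moment, N m; "finger_gap": opening from 0.0 (shut) to 1.0 (fully open); "gripper_force": force on a finger pad.
Only numpy, scipy, OpenCV 4.12 (cv2) and the standard library are available. Lean on these libraries where they do the work, as an engineer would, in place of code of your own. Each camera call takes 0.05 s, during which the arm holds its last target. There are 200 camera calls.

TASK

Lift the steel dome cover off the bread roll on the wooden board and hang it by its arched handle on the double hook of the stand. Then pick up the kitchen tongs, close their red jaws on the sides of the roll and lift it at least 10 cm clear of the board; finish while still holding the tongs with the roll up there, level and still. Touch the roll only with the tongs, and do not knock over or push away the jam jar, the yoghurt pot or the white mug.

Things in the scene. Friction and masses are not known exactly. Their poses are not given: they have to be found in the camera images.
- board: Brown wooden chopping board, 300 x 200 x 21 mm, fixed to the worktop. Origin at the centre of its underside, its long side along its own y.
- roll: Oblong golden bread roll with three slashes on top, 84 mm long (its own x), 46 mm wide (its own y), 40 mm high, about 70 g. Rigid, flat sides at mid height. Origin at the centre of its underside; it lies flat on the board, under the cover at first.
- cover: Steel dome cover, 145 mm across at the rim, dome 72 mm high, 141 mm high with the handle, about 160 g, open below, standing rim down on the board over the roll. Origin at the centre of the rim plane, z up.
- cover_handle (a point): Middle of the straight black grip bar on top of the cover's arched handle, 135 mm above the rim, on the dome's axis. The bar is 92 mm long along the cover's own y, 9 mm thick, 12 mm high; 57 mm of free height under its middle; wire legs at y = +-58 mm. Held in the middle, the cover hangs level.
- stand: Dark steel stand, fixed: round base of 140 mm, upright post 12 mm thick and 244 mm high with a small wooden ball on top; a double hook: two level 8 mm prongs side by side, centre lines 58 mm apart (stand's y = +-29 mm), 202 mm high, run 123 mm from the post to the stand's own -x and end in upturned tips. Origin under the post at worktop height, z up.
- hook_seat (a point): Where the middle of the grip bar lies when the cover hangs, bar across both prongs (along the stand's y): midway between them, 98 mm from the post, 212 mm above the worktop. 50 mm is free between the prongs for fingers. The upturned tips stand 25 mm farther out (stand's -x), tops 14 mm above this point: bring the bar over them 20 to 45 mm above this point, moving to the stand's +x, then lower it.
- tongs: Sprung steel kitchen tongs, red jaws, black grip pads (80 mm long, 30 high), 239 mm from hinge to tips, 30 high, 100 g, lying on their side: they open and close level. Origin: midway between the pads, at the underside, 115 mm ahead of the hinge, at the balance point; own x points to the jaws. A spring keeps them open; squeezing the pads together closes them against 8 to 11 N.
- tongs_jaws (a point): Middle between the two red jaws, 98 mm ahead of the tongs' origin, 15 mm above their underside. Each jaw is 52 mm long, 28 mm high, flat inside. Width over the grip pads: 59 mm at rest (jaw gap 76 mm), 50 mm at a jaw gap of 60 mm, 42 mm when the jaws close on something 46 mm wide, 22 mm when fully closed.
- tongs_left_jaw: The red jaw on the tongs' +y side. Origin at its middle, at the underside.
- tongs_right_jaw: The red jaw on the tongs' -y side. Origin at its middle, at the underside.
- jam_jar: Jar of red jam with a white lid, 68 mm across, 84 mm high, standing behind the board; bystander. Origin under its centre.
- yoghurt_pot: White yoghurt pot with a blue and red print, 72 mm across, 71 mm high, behind the board; bystander. Origin under its centre.
- mug_a: White mug, 78 mm across, 97 mm high, to the right of the board; bystander. Origin under its centre.
Things that resemble listed ones, but are neither listed nor needed, are in the scene too. Of the things that look like the cover, the larger one is meant.

How it is judged:
By the outcome, as a careful person would: the job done as asked, in the order asked, and still so for the second after the job is handed in, while the arm keeps its last pose, push and grip.
It also fails if it takes over 61 s, if anything falls off the work surface, if the arm or the gripper's body presses on something with over 40 N, if the wrist force passes 120 N, or if a joint passes its speed limit or range.

## Working session

There is one attempt and no reset: what is moved stays moved. The work goes in short steps, Python scripts to look and compute and a tool call to move; the robot and the scene stay as the last step left them, time stands still between calls to the robot, and variables do not carry over. Pictures are saved under pics/ and viewed, at most 13 in all, crops included, and the job is handed in when it is done.

Besides the shell and the picture viewer there is one more tool, called after "Emit:" by a JSON object that holds its "op" and its "data". send_rows: Moves the arm, as the interface text tells. Its arguments: {"type":"object","properties":{"xyz":{"type":"array","items":{"type":"array","items":{"type":"number"}}},"yaw":{"type":"array","items":{"type":"number"}},"jaw":{"type":"number"},"force":{"type":"number"}},"required":["xyz","yaw"]}

```bash
mkdir -p pics; ls; python3 - <<'E'
from bench import r
import cv2,numpy as np
print(r.grip_depth, r.observe())
for c in("scene","top"):
    im=r.camera(c);cv2.imwrite(f"pics/{c}0.png",im)
    m=r.camera_model(c);print(c,m)
    for l in["board","roll","cover","cover_handle","stand","tongs","tongs_jaws","tongs_left_jaw","tongs_right_jaw","jam_jar","yoghurt_pot","mug_a"]:
        print(l,[(np.round(b["box"]).astype(int).tolist(),round(b["p"],2)) for b in r.boxes_of(c,l)][:4])
E
```

```text
pics
0.0187 {'time': 0.0, 'joints': array([ 9.30903368e-01,  2.45774856e-01,  1.55902444e+00, -1.57359197e-05,
        1.33866739e+00, -1.74076832e-01]), 'qd': array([-0.00026289,  0.00151792, -0.00023236,  0.00039548, -0.00063172,
       -0.00036383]), 'joint_torque': array([ 9.93074900e-04, -4.29508495e+01, -3.26130009e+01, -8.29421379e-05,
        5.24047020e-03,  6.77628449e-06]), 'position': array([0.29159853, 0.58030336, 0.23019979]), 'eef_rot': array([[-8.93456759e-01,  4.49147854e-01, -1.10671318e-03],
       [ 4.49149110e-01,  8.93455533e-01, -1.51241009e-03],
       [ 3.09503270e-04, -1.84835226e-03, -9.99998244e-01]]), 'ft_force': array([ 0.09573245, -0.40544758, -0.22171664]), 'torque': array([-0.01313603, -0.02548143, -0.00093839]), 'gripper_force': 0.0, 'finger_gap': 0.9946773203567153}
scene {'fx': 398.56430734668504, 'fy': 398.56430734668504, 'cx': 324.7971872738777, 'cy': 206.42191397535842, 'view': array([[ 0.83096745, -0.55629139,  0.0057434 , -0.51331151],
       [-0.25131606, -0.38457702, -0.88822337,  0.27982874],
       [ 0.4963198 ,  0.73664129, -0.45937595,  
[... 1007 characters left out ...]
9, -0.97920127,  1.21281218],
       [ 0.        ,  0.        ,  0.        ,  1.        ]])}
board []
roll []
cover [([418, 231, 448, 262], 0.97), ([355, 217, 395, 261], 0.93), ([428, 198, 462, 227], 0.37)]
cover_handle [([353, 215, 396, 259], 0.84), ([418, 235, 447, 266], 0.84)]
stand [([193, 168, 240, 215], 0.78)]
tongs []
tongs_jaws [([276, 232, 308, 306], 0.89), ([352, 215, 398, 260], 0.75)]
tongs_left_jaw [([279, 229, 283, 245], 0.44)]
tongs_right_jaw [([302, 235, 304, 251], 0.52), ([192, 168, 240, 214], 0.42)]
jam_jar [([296, 146, 312, 172], 0.67), ([301, 236, 304, 249], 0.64)]
yoghurt_pot [([326, 152, 346, 171], 0.93)]
mug_a [([429, 198, 462, 225], 0.92), ([295, 148, 314, 170], 0.51)]
```

```bash
python3 - <<'E'
import cv2
a=cv2.imread("pics/scene0.png")[120:380,190:510];cv2.imwrite("pics/s1.png",cv2.resize(a,None,fx=2.3,fy=2.3,interpolation=2)[:600])
a=cv2.imread("pics/top0.png")[130:320,180:480];cv2.imwrite("pics/t1.png",cv2.resize(a,None,fx=2.6,fy=2.6,interpolation=2))
E
```

```text
(no output)
```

View pics/s1.png

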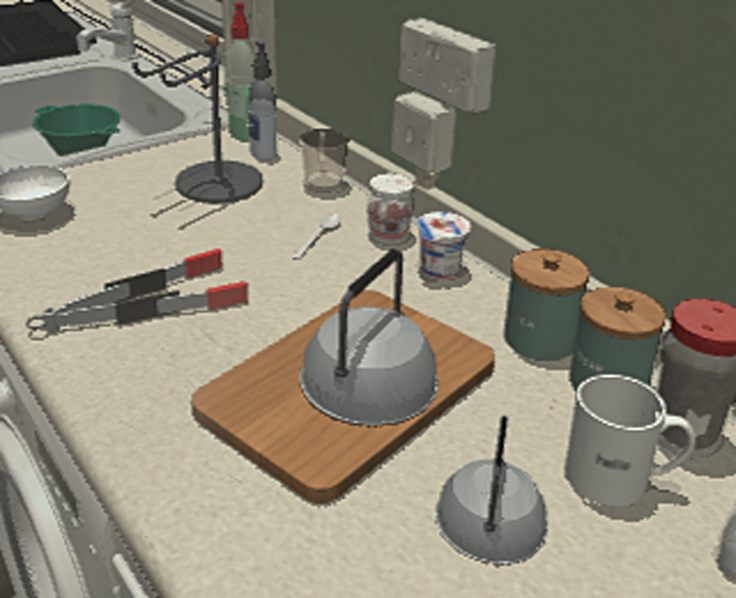

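View pics/t1.png

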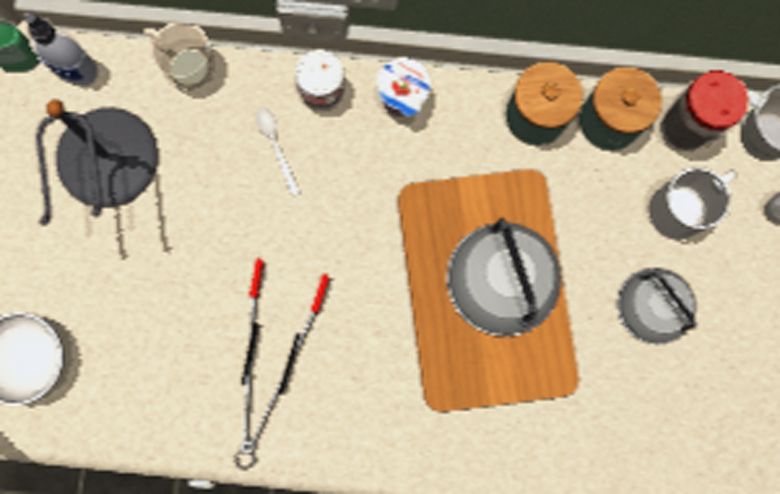

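On board: dome at top px (375,237), scene (351,268). A smaller dome is at top (433,247), scene (402,335), beside the board. The larger one on the board fits the description; I'll confirm it in an enlarged crop, then the tongs and stand.

```bash
python3 - <<'E'
import cv2,numpy as np
s=cv2.imread("pics/scene0.png");t=cv2.imread("pics/top0.png")
def z(i,x0,y0,w,h,f):return cv2.resize(i[y0:y0+h,x0:x0+w],None,fx=f,fy=f,interpolation=cv2.INTER_CUBIC)
A=z(s,315,222,70,90,6);B=z(t,350,212,62,52,6)
o=np.zeros((560,800,3),np.uint8);o[:540,:420]=A;o[:312,425:797]=B
o[315:555,425:785]=z(t,410,225,60,40,6);cv2.imwrite("pics/cov.png",o)
o=np.zeros((590,800,3),np.uint8)
o[:360,:400]=z(s,240,130,80,72,5);o[:360,405:695]=z(t,188,160,58,72,5)
o[362:582,:495]=z(s,200,225,99,44,5);o[362:587,500:770]=z(t,270,225,54,45,5)
cv2.imwrite("pics/st.png",o)
E
```

```text
(no output)
```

View pics/cov.png

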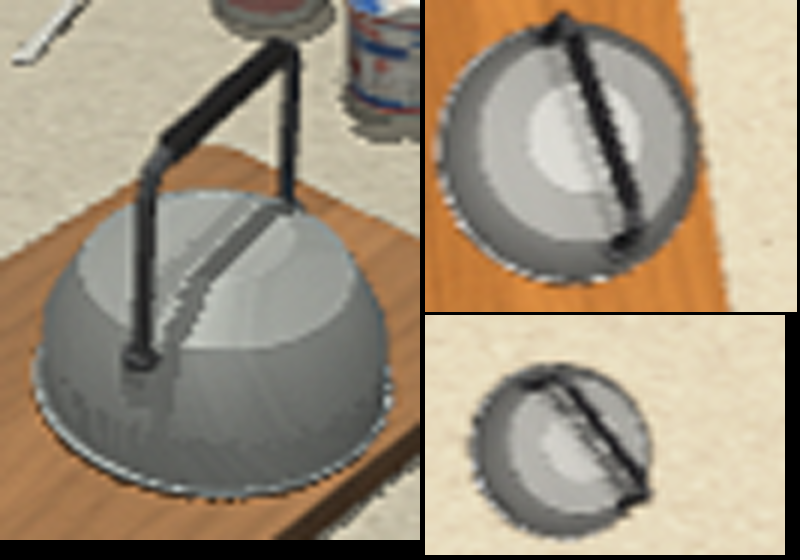

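View pics/st.png

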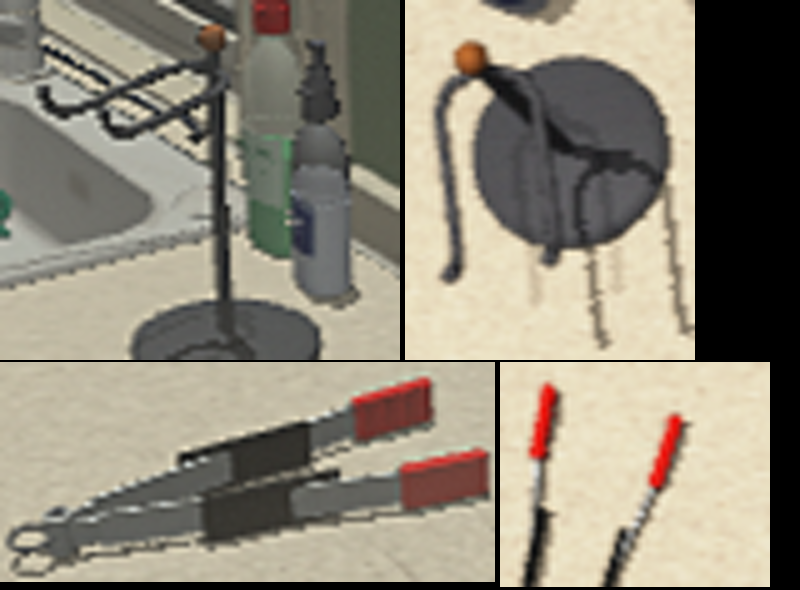

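cov.png: upper crops show the larger dome on the board (bar from top px (374.5,217) to (384.5,246)), the lower crop the smaller dome off the board, so the target is confirmed. st.png: stand ball top px (201.4,171.6), tips (197.4,214.4) and (216.8,211.4); tongs' red jaws top (278.6,236.6) and (303.2,242.6).

```bash
cat > h.py <<'E'
from bench import r
import cv2,numpy as np
from scipy.optimize import least_squares
M={c:r.camera_model(c) for c in("scene","top")}
def proj(c,P):
    m=M[c];P=np.atleast_2d(P)@m["view"][:3,:3].T+m["view"][:3,3]
    return np.c_[m["fx"]*P[:,0]/P[:,2]+m["cx"],m["fy"]*P[:,1]/P[:,2]+m["cy"]]
def onz(c,u,z):
    m=M[c];R=m["view"][:3,:3];C=-R.T@m["view"][:3,3]
    d=R.T@[(u[0]-m["cx"])/m["fx"],(u[1]-m["cy"])/m["fy"],1];return C+d*(z-C[2])/d[2]
def world(p,L,z0=0):
    c,s=np.cos(p[2]),np.sin(p[2]);L=np.array(L,float)
    return np.c_[p[0]+c*L[:,0]-s*L[:,1],p[1]+s*L[:,0]+c*L[:,1],L[:,2]+z0]
def fit(obs,x0,z0=0):
    f=lambda p:np.concatenate([(proj(c,world(p,[l],z0))[0]-u)*w for c,l,u,w in obs])
    s=least_squares(f,x0,loss="soft_l1");return s.x,np.round(f(s.x).reshape(-1,2),1).tolist()
def reds(c,box):
    i=r.camera(c) if isinstance(c,str) else c
    x0,y0,x1,y1=box;h=cv2.cvtColor(i[y0:y1,x0:x1],cv2.COLOR_BGR2HSV)
    m=(((h[...,0]<8)|(h[...,0]>172))&(h[...,1]>120)&(h[...,2]>60)).astype(np.uint8)
    n,_,st,ce=cv2.connectedComponentsWithStats(m)
    return [(st[k,4],np.round(ce[k]+[x0,y0],2).tolist()) for k in range(1,n) if st[k,4]>8]
E
python3 - <<'E'
from h import *
for c,n in M.items():print(c,np.round(-n["view"][:3,:3].T@n["view"][:3,3],3))
print(onz("top",(279,237),.02),onz("top",(379.5,231.6),.156),onz("top",(221.4,190.4),.005))
# cover: bar ends, rim centre via extremes
b=[("top",(0,.046,.135),(374.5,217),1),("top",(0,-.046,.135),(384.5,246.2),1),("scene",(0,.046,.135),(362.3,230),1),("scene",(0,-.046,.135),(343,247),1)]
x,e=fit(b,[.55,-.15,.2],.021);print("cover",x,e)
a=np.linspace(0,6.28,400);rim=np.c_[.0725*np.cos(a),.0725*np.sin(a),0*a]
for c in M:
    q=proj(c,world(x,rim,.021));print(c,q.min(0),q.max(0),[d["box"] for d in r.boxes_of(c,"cover")])
s=[("top",(0,0,.25),(202.4,171.6),1),("top",(-.123,.029,.22),(197.4,214.4),1),("top",(-.123,-.029,.22),(216.8,211.4),1),("top",(0,0,.004),(221.4,190.4),1),
("scene",(0,0,.25),(282.2,137.8),1),("scene",(-.123,.029,.22),(249,149),1),("scene",(-.123,-.029,.22),(261,155),1)]
print("stand",fit(s,[.7,.3,0]))
T=cv2.imread("pics/top0.png");S=cv2.imread("pics/scene0.png")
rt=reds(T,(265,220,320,270));rs=reds(S,(265,225,305,260));print(rt,rs)
rt.sort(key=lambda k:k[1][0]);rs.sort(key=lambda k:k[1][0])
t=[("top",(.098,.041,.024),rt[0][1],1),("top",(.098,-.041,.024),rt[-1][1],1),("scene",(.098,.039,.017),rs[0][1],1),("scene",(.098,-.043,.017),rs[-1][1],1),("top",(-.115,0,.015),(275,304),.5),("scene",(-.115,0,.015),(211,259),.5)]
print("tongs",fit(t,[.5,.1,0]))
for c,l,h in(("top","jam_jar",.08),("top","yoghurt_pot",.07),("top","mug_a",.09)):
    d=r.boxes_of(c,l)[0]["box"];print(l,onz(c,((d[0]+d[2])/2,(d[1]+d[3])/2),h/2))
E
```

```text
scene [ 0.071 -0.81   0.646]
top [ 0.391 -0.03   1.318]
[0.53218834 0.12511955 0.02      ] [ 0.56373174 -0.19348095  0.156     ] [0.67746991 0.34857003 0.005     ]
cover [ 0.56501089 -0.19374322 -1.16771496] [[0.2, -0.0], [0.2, -0.6], [-0.1, -0.2], [-0.4, 0.3]]
scene [321.39749216 267.28265915] [380.22752491 304.59897044] [[376.3, 303.4, 428.2, 365.7], [319.2, 229.0, 381.9, 305.6]]
top [352.17160121 215.46325569] [395.05908007 258.13567766] [[418.2, 231.2, 447.8, 262.5], [354.8, 216.9, 394.9, 261.2], [428.2, 198.4, 461.8, 226.9]]
stand (array([0.6778905 , 0.34572154, 0.2439366 ]), [[-1.3, -1.4], [0.4, 0.4], [0.8, 0.5], [0.9, 0.0], [0.5, -4.7], [-0.3, -0.5], [-0.7, -2.3]])
[(np.int32(49), [278.2, 236.88]), (np.int32(45), [302.73, 242.49])] [(np.int32(126), [278.17, 233.69]), (np.int32(135), [288.37, 247.9])]
tongs (array([ 0.42908094,  0.09752391, -0.12681733]), [[0.5, 0.2], [-0.5, -0.0], [0.1, 0.4], [0.1, -0.4], [0.1, -0.5], [-0.5, 0.1]])
jam_jar [0.8090923  0.06872362 0.04      ]
yoghurt_pot [ 0.81090846 -0.04211681  0.035     ]
mug_a [ 0.6694121  -0.42529715  0.045     ]
```

```bash
python3 - <<'E'
from h import *
for zb,zt in((.236,.216),(.244,.22)):
    s=[("top",(0,0,zb),(202.4,171.6),1),("top",(-.123,.029,zt),(197.4,214.4),1),("top",(-.123,-.029,zt),(216.8,211.4),1),("top",(0,0,.008),(221.4,190.4),1),
    ("scene",(0,0,zb),(282.2,137.8),1),("scene",(-.123,.029,zt),(249,149),1),("scene",(-.123,-.029,zt),(261.4,154.4),1),("scene",(0,0,.008),(285.2,199),1)]
    x,e=fit(s,[.68,.34,.2]);print("stand",x,e,"seat",world(x,[(-.098,0,.212)]))
for c in M:
    for d in r.outline_of(c,"stand")[:1]:
        m=d["mask"];i=np.argwhere(m);print(c,d["box"],i[:,0].max())
x=[.565,-.1937,-1.1677]
for c in M: print(c,proj(c,[[.6,.33,.0],[.583,.322,.212]]))
E
```

```text
stand [0.678588   0.34751956 0.24440876] [[-0.5, -0.3], [0.2, 0.4], [0.6, 0.5], [0.1, -0.5], [0.6, -0.9], [-0.2, 0.5], [-1.1, -0.7], [0.3, -1.2]] seat [[0.5835005  0.32380525 0.212     ]]
stand [0.67760687 0.34589458 0.24799828] [[-0.8, -0.7], [0.5, 0.5], [0.9, 0.6], [0.5, -0.2], [0.5, -3.0], [-0.3, -0.4], [-1.1, -1.7], [0.3, -1.0]] seat [[0.58260511 0.32183911 0.212     ]]
scene [258.2, 138.2, 303.0, 209.2] 207
top [194.2, 169.1, 242.8, 212.6] 215
scene [[268.29034531 207.02847396]
 [260.76589156 151.04310156]]
top [[223.70247101 212.698292  ]
 [207.77624884 205.52648701]]
```

Emit:
{"op": "send_rows", "data": {"xyz": [[0.136,-0.385,0.01],[0.136,-0.385,0.01],[0.136,-0.385,0.01],[0.136,-0.385,0.01],[0.136,-0.385,0.01],[0.136,-0.385,0.01],[0.136,-0.385,0.01],[0.136,-0.385,0.01],[0.136,-0.385,0.01],[0.136,-0.385,0.01],[0.136,-0.385,0.01],[0.136,-0.385,0.01],[0.136,-0.385,0.01],[0.136,-0.385,0.01],[0.136,-0.385,0.01],[0.136,-0.385,0.01],[0.136,-0.385,0.01],[0.136,-0.385,0.01],[0.136,-0.385,0.01],[0.136,-0.385,0.01]], "yaw": [-0.0181,-0.0181,-0.0181,-0.0181,-0.0181,-0.0181,-0.0181,-0.0181,-0.0181,-0.0181,-0.0181,-0.0181,-0.0181,-0.0181,-0.0181,-0.0181,-0.0181,-0.0181,-0.0181,-0.0181], "jaw": 0}}

```text
time: 3.32
position: [0.5642, -0.1914, 0.2515]
eef_rot: [[0.923, 0.385, 0.0], [0.385, -0.923, -0.0], [0.0, 0.0, -1.0]]
ft_force: [0.5, -0.4, 0.7]
finger_gap: 0.999
gripper_force: 0.0
```

```bash
cat >> h.py <<'E'
def st():
    o=r.observe();R=o["eef_rot"];print("t",round(o["time"],2),"pos",np.round(o["position"],4),"yawY",round(float(np.arctan2(R[1,1],R[0,1])),4),"q",np.round(o["joints"],2),"F",np.round(o["ft_force"],1),"gap",round(o["finger_gap"],3),"gf",round(o["gripper_force"],1))
E
python3 -c "
from h import *
st()"
```

```text
t 3.32 pos [ 0.5642 -0.1914  0.2515] yawY -1.1756 q [-0.52  0.1   1.68  0.    1.36  0.66] F [ 0.5 -0.4  0.7] gap 0.999 gf 0.0
```

Emit:
{"op": "send_rows", "data": {"xyz": [[0.008,-0.023,-0.25],[0,0,-0.3],[0,0,-0.3],[0,0,-0.2],[0,0,-0.1],[0,0,0]], "yaw": [0.0013,0,0,0,0,0]}}

```text
time: 3.82
position: [0.5632, -0.1907, 0.1335]
eef_rot: [[0.917, 0.398, -0.005], [0.398, -0.917, 0.003], [-0.003, -0.004, -1.0]]
ft_force: [-0.2, -0.2, 0.3]
finger_gap: 1.0
gripper_force: 0.0
```

Emit:
{"op": "send_rows", "data": {"xyz": [[0,0,0],[0,0,0],[0,0,0],[0,0,0],[0,0,0],[0,0,0],[0,0,0],[0,0,0],[0,0,0],[0,0,0]], "yaw": [0,0,0,0,0,0,0,0,0,0], "jaw": 1, "force": 45}}

```text
time: 4.65
position: [0.565, -0.1917, 0.1366]
eef_rot: [[0.917, 0.398, 0.001], [0.398, -0.917, -0.0], [0.0, 0.001, -1.0]]
ft_force: [0.5, -1.6, 1.2]
finger_gap: 0.095
gripper_force: 47.9
```

Emit:
{"op": "send_rows", "data": {"xyz": [[0,0,0.05],[0,0,0.1],[0,0,0.15],[0,0,0.2],[0,0,0.2],[0,0,0.15],[0,0,0.05],[0,0,0]], "yaw": [0,0,0,0,0,0,0,0]}}

```text
time: 5.32
position: [0.5655, -0.1919, 0.2284]
eef_rot: [[0.917, 0.398, 0.003], [0.398, -0.917, -0.002], [0.002, 0.003, -1.0]]
ft_force: [-0.0, 0.7, -1.9]
finger_gap: 0.093
gripper_force: 47.6
```

```bash
python3 -c "
from h import *
st()
s=r.camera('scene');t=r.camera('top')
o=np.zeros((560,800,3),np.uint8)
o[:480,:400]=cv2.resize(s[200:360,300:433],(400,480),interpolation=2)
o[:400,405:800]=cv2.resize(t[190:270,335:414],(395,400),interpolation=2);cv2.imwrite('pics/lift.png',o);cv2.imwrite('pics/lifts.png',s);cv2.imwrite('pics/liftt.png',t)
for c in M:
  for l in('roll','cover'):
    print(c,l,[(b['box'],round(b['p'],2)) for b in r.boxes_of(c,l)])
"
```

```text
t 5.32 pos [ 0.5655 -0.1919  0.2284] yawY -1.1613 q [-0.52  0.12  1.7   0.    1.31  0.64] F [-0.   0.7 -1.9] gap 0.093 gf 47.6
scene roll [([340.3, 271.9, 365.3, 292.0], 0.6), ([203.0, 227.1, 295.4, 263.1], 0.33)]
scene cover [([318.1, 199.2, 379.9, 271.6], 0.94), ([377.3, 304.6, 427.6, 366.2], 0.93), ([350.8, 198.7, 371.3, 221.2], 0.71)]
top roll []
top cover [([416.8, 232.7, 447.7, 258.3], 0.69), ([354.8, 216.4, 401.7, 243.9], 0.56)]
```

View pics/lift.png

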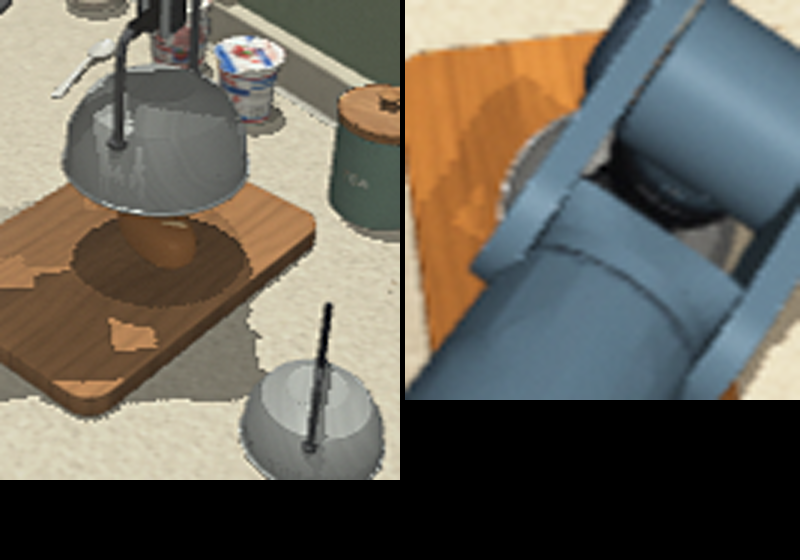

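The view shows the cover held level with the roll lying below it on the board (scene px ~(352,281)). Carry to the hook approach.

Emit:
{"op": "send_rows", "data": {"xyz": [[-0.02,0.06,0],[-0.04,0.12,0],[-0.06,0.18,0],[-0.06,0.26,0],[-0.06,0.29,0],[-0.06,0.3,0],[-0.06,0.3,0],[-0.06,0.3,0],[-0.06,0.3,0],[-0.06,0.3,0],[-0.06,0.3,0],[-0.005,0.3,0],[0,0.3,0],[0,0.3,0],[0,0.3,0],[0,0.3,0],[0,0.29,0],[0,0.22,0],[0,0.12,0],[0,0.06,0]], "yaw": [0.003,0.006,0.0125,0.0125,0.0125,0.0125,0.0125,0.0125,0.0125,0.0125,0.0125,0.0125,0.0125,0.0125,0.0125,0.0125,0.0125,0.0125,0.0125,0.0025]}}

```text
time: 7.28
position: [0.5028, 0.3006, 0.226]
eef_rot: [[-0.25, 0.968, -0.001], [0.968, 0.25, 0.0], [0.0, -0.001, -1.0]]
ft_force: [-0.4, 0.5, -2.3]
finger_gap: 0.096
gripper_force: 47.5
```

Emit:
{"op": "send_rows", "data": {"xyz": [[0,0,0],[0,0,0],[0,0,0]], "yaw": [0,0,0]}}

```text
time: 7.53
position: [0.504, 0.2978, 0.2262]
eef_rot: [[-0.242, 0.97, -0.0], [0.97, 0.242, -0.0], [-0.0, -0.0, -1.0]]
ft_force: [0.0, 0.9, -1.0]
finger_gap: 0.098
gripper_force: 47.5
```

```bash
python3 -c "
from h import *
st()
s=r.camera('scene');t=r.camera('top')
o=np.zeros((560,800,3),np.uint8)
o[:480,:400]=cv2.resize(s[110:230,210:310],(400,480),interpolation=2)
o[:400,405:805]=cv2.resize(t[150:250,180:279],(395,400),interpolation=2);cv2.imwrite('pics/pre.png',o)
"
```

```text
t 7.53 pos [0.504  0.2978 0.2262] yawY 0.2447 q [ 0.34  0.1   1.73 -0.    1.31  0.1 ] F [ 0.   0.9 -1. ] gap 0.098 gf 47.5
```

View pics/pre.png

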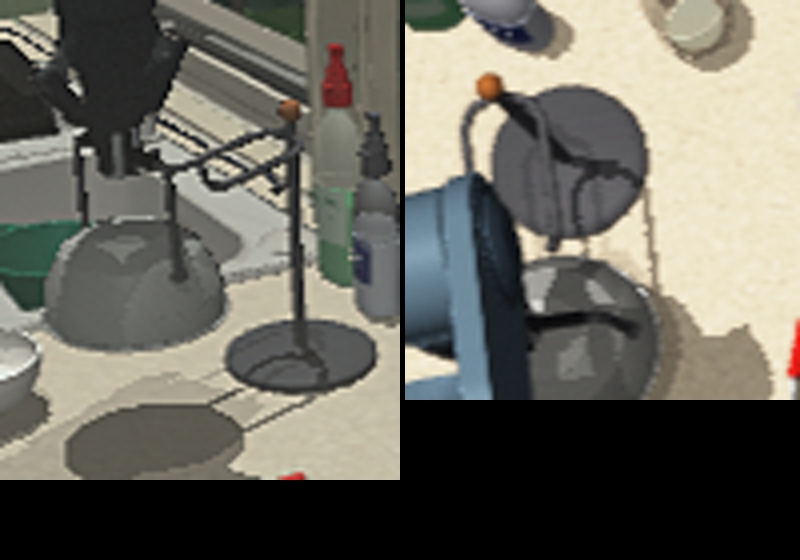

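The cover hangs level just short of the tips, handle aligned with the hook (tip at top px ~(216,211)). Move in and lower.

Emit:
{"op": "send_rows", "data": {"xyz": [[-0.01,0.05,0],[0.05,0.013,0],[0.1,0.025,0],[0.1,0.025,0],[0.1,0.025,0],[0.1,0.025,0],[0.1,0.025,0],[0.1,0.025,0],[0.1,0.025,0],[0.1,0.02,0],[0.05,0.01,0],[0,0,0],[0,0,0]], "yaw": [0,0,0,0,0,0,0,0,0,0,0,0,0]}}

```text
time: 8.72
position: [0.5932, 0.3252, 0.226]
eef_rot: [[-0.243, 0.97, -0.001], [0.97, 0.243, -0.0], [0.0, -0.001, -1.0]]
ft_force: [-0.6, -0.7, -1.6]
finger_gap: 0.091
gripper_force: 47.5
```

Emit:
{"op": "send_rows", "data": {"xyz": [[0,0,-0.06],[0,0,-0.06],[0,0,-0.06],[0,0,-0.05],[0,0,-0.04],[0,0,-0.03],[0,0,-0.02],[0,0,0]], "yaw": [0,0,0,0,0,0,0,0]}}

```text
time: 9.38
position: [0.593, 0.3252, 0.1937]
eef_rot: [[-0.244, 0.97, -0.001], [0.97, 0.244, -0.0], [-0.0, -0.001, -1.0]]
ft_force: [-0.2, 0.1, -1.4]
finger_gap: 0.095
gripper_force: 47.5
```

```bash
python3 -c "
from h import *
st()
s=r.camera('scene');t=r.camera('top')
o=np.zeros((560,800,3),np.uint8)
o[:480,:400]=cv2.resize(s[110:230,210:310],(400,480),interpolation=2)
o[:400,405:805]=cv2.resize(t[150:250,180:279],(395,400),interpolation=2);cv2.imwrite('pics/seat.png',o)
"
```

```text
t 9.38 pos [0.593  0.3252 0.1937] yawY 0.2461 q [0.33 0.34 1.51 0.   1.29 0.09] F [-0.2  0.1 -1.4] gap 0.095 gf 47.5
```

View pics/seat.png

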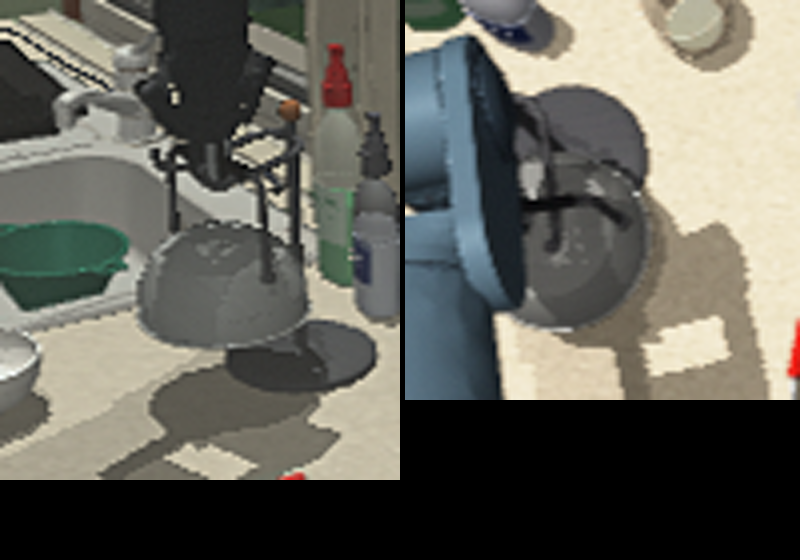

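Bar is over both prongs inside the tips, 10 mm too close to the post (my rows summed long). Back off and lower to contact.

Emit:
{"op": "send_rows", "data": {"xyz": [[-0.03,-0.008,0.02],[-0.03,-0.008,0],[-0.03,-0.008,0],[0,0,0],[0,0,-0.02],[0,0,-0.02],[0,0,-0.02],[0,0,0]], "yaw": [0,0,0,0,0,0,0,0]}}

```text
time: 10.15
position: [0.5845, 0.323, 0.1922]
eef_rot: [[-0.244, 0.97, 0.001], [0.97, 0.244, 0.0], [-0.0, 0.0, -1.0]]
ft_force: [-3.8, -1.8, 7.8]
finger_gap: 0.098
gripper_force: 48.7
```

Emit:
{"op": "send_rows", "data": {"xyz": [[0,0,0.015],[0,0,0],[0,0,0],[0,0,0],[0,0,0],[0,0,0]], "yaw": [0,0,0,0,0,0], "jaw": 0.5}}

```text
time: 10.65
position: [0.5842, 0.3228, 0.1915]
eef_rot: [[-0.244, 0.97, -0.0], [0.97, 0.244, -0.0], [-0.0, -0.0, -1.0]]
ft_force: [0.6, -0.4, 0.3]
finger_gap: 0.502
gripper_force: 0.0
```

Emit:
{"op": "send_rows", "data": {"xyz": [[0,0,0.05],[0,0,0.15],[0,0,0.25],[0,0,0.3],[0,0,0.3],[-0.1,-0.1,0.1],[-0.25,-0.3,0],[-0.25,-0.3,0],[-0.25,-0.3,0],[-0.25,-0.3,0],[-0.2,-0.3,0],[-0.15,-0.3,0],[-0.1,-0.3,0]], "yaw": [0,0,0,0,0,0.015,0.019,0.019,0.019,0.019,0.019,0.019,0.019]}}

```text
time: 11.73
position: [0.428, 0.1027, 0.3072]
eef_rot: [[-0.925, 0.381, 0.001], [0.381, 0.925, -0.0], [-0.001, 0.0, -1.0]]
ft_force: [0.4, -0.9, -0.6]
finger_gap: 0.501
gripper_force: 0.0
```

```bash
python3 -c "
from h import *
st()
s=r.camera('scene');t=r.camera('top')
cv2.imwrite('pics/s3.png',s);cv2.imwrite('pics/t3.png',t)
o=np.zeros((590,800,3),np.uint8)
o[:400,:400]=cv2.resize(s[110:230,200:320],(400,400),interpolation=2)
o[:400,405:800]=cv2.resize(t[150:250,180:279],(395,400),interpolation=2)
o[402:582,:300]=cv2.resize(s[255:315,310:410],(300,180),interpolation=2)
o[402:582,310:610]=cv2.resize(t[210:270,325:425],(300,180),interpolation=2)
cv2.imwrite('pics/hung.png',o)
for c in M:
  for l in('roll','cover','tongs'):
    print(c,l,[(b['box'],round(b['p'],2)) for b in r.boxes_of(c,l)])
"
```

```text
t 11.73 pos [0.428  0.1027 0.3072] yawY 1.1798 q [-0.02 -0.33  1.98 -0.    1.49 -1.2 ] F [ 0.4 -0.9 -0.6] gap 0.501 gf 0.0
scene roll [([270.1, 230.4, 284.1, 240.2], 0.75), ([339.2, 264.0, 364.3, 287.9], 0.55)]
scene cover [([376.7, 303.1, 427.8, 364.7], 0.64), ([240.4, 147.1, 286.8, 199.9], 0.63)]
scene tongs [([207.7, 229.7, 298.4, 261.0], 0.84)]
top roll [([361.5, 227.8, 383.7, 241.1], 0.83)]
top cover [([189.3, 189.6, 241.6, 236.2], 0.97), ([419.1, 234.8, 447.7, 262.0], 0.81)]
top tongs [([276.9, 229.6, 304.7, 267.2], 0.44)]
```

View pics/hung.png

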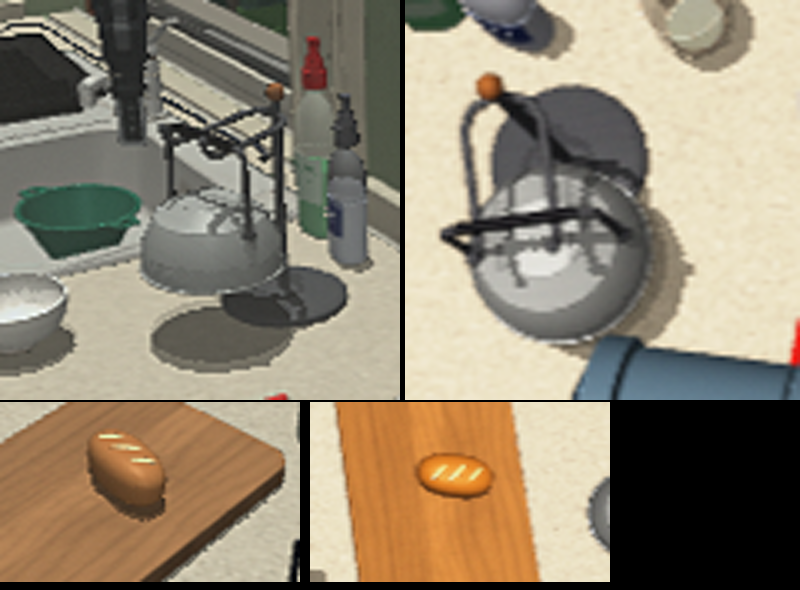

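Cover hangs level with the bar across both prongs (top px ~(215,207)); the roll lies uncovered at top px (373,235), scene (352,276). Measure the roll, and re-check the tongs.

```bash
python3 - <<'E'
from h import *
T=r.camera("top");S=r.camera("scene")
ob=[]
a=np.linspace(0,2*np.pi,60)
def outl(p,c):
    L=[]
    for z,k in((0.,.9),(.012,1),(.026,1),(.034,.85),(.04,.5)):
        L+=[(k*.042*np.sign(np.cos(t))*abs(np.cos(t))**.7,k*.023*np.sign(np.sin(t))*abs(np.sin(t))**.7,z) for t in a]
    q=proj(c,world(p,L,.021));m=np.zeros((1600,2560),np.uint8)
    cv2.fillConvexPoly(m,cv2.convexHull((q*4).astype(np.int32)),1);return cv2.resize(m.astype(np.float32),(640,400),interpolation=cv2.INTER_AREA)
ms={}
for c in M:
    d=[d for d in r.outline_of(c,"roll") if d["box"][0]>320]
    ms[c]=d[0]["mask"].astype(np.float32);i=np.argwhere(ms[c]>0)[:,::-1].astype(np.float32)
    print(c,d[0]["p"],len(i),i.mean(0),cv2.minAreaRect(i),onz(c,i.mean(0),.042))
from scipy.optimize import minimize
for cs in(["top"],["scene"],["top","scene"]):
    b=min((minimize(lambda p:sum(np.abs(cv2.GaussianBlur(outl(p,c)-ms[c],(0,0),.8)).sum() for c in cs),[.56,-.17,y],method="Nelder-Mead",options=dict(initial_simplex=[[.56,-.17,y],[.58,-.17,y],[.56,-.19,y],[.56,-.17,y+.2]])) for y in(-1.9,-1.6,-1.3)),key=lambda s:s.fun)
    print(cs,b.x,b.fun)
print(reds(T,(265,220,320,270)),reds(S,(265,225,305,260)))
E
```

```text
scene 0.62 498 [351.13254 276.74097] ((351.2500305175781, 276.7500305175781), (29.698482513427734, 19.091880798339844), 45.0) [ 0.56800088 -0.19028473  0.042     ]
top 0.64 280 [373.65356 234.29643] ((373.5, 234.5), (13.0, 23.0), 90.0) [ 0.56976142 -0.19073799  0.042     ]
['top'] [ 0.5671668  -0.18922283 -1.49168776] 46.331321716308594
['scene'] [ 0.57321657 -0.18487858 -1.63822232] 76.11026000976562
['top', 'scene'] [ 0.56993215 -0.18896676 -1.64005135] 129.57786560058594
[(np.int32(27), [278.78, 233.33]), (np.int32(45), [302.73, 242.49])] [(np.int32(126), [278.16, 233.73]), (np.int32(141), [288.38, 247.81])]
```

```bash
python3 - <<'E'
from h import *
for c,(x0,y0,x1,y1),f in(("top",(352,218,396,252),"t3"),("scene",(328,252,376,300),"s3")):
    k=6;i=cv2.resize(cv2.imread(f"pics/{f}.png")[y0:y1,x0:x1],None,fx=k,fy=k,interpolation=cv2.INTER_CUBIC)
    m=np.zeros(i.shape[:2],np.uint8);h,w=m.shape
    rect=(int(w*.17),int(h*.17),int(w*.66),int(h*.66))
    cv2.grabCut(i,m,rect,np.zeros((1,65)),np.zeros((1,65)),8,cv2.GC_INIT_WITH_RECT)
    g=((m==1)|(m==3)).astype(np.uint8);g=cv2.morphologyEx(g,cv2.MORPH_OPEN,np.ones((9,9)))
    cn=max(cv2.findContours(g,0,2)[0],key=cv2.contourArea)
    e=cv2.fitEllipse(cn);M_=cv2.moments(cn);ce=np.array([M_["m10"],M_["m01"]])/M_["m00"]
    ang=.5*np.arctan2(2*M_["mu11"],M_["mu20"]-M_["mu02"])
    o=lambda u:np.array([x0,y0])+(np.array(u)+.5)/k-.5
    d=np.array([np.cos(ang),np.sin(ang)])*60
    A,B=onz(c,o(ce-d),.042),onz(c,o(ce+d),.042)
    print(c,cv2.contourArea(cn)/36,o(ce),onz(c,o(ce),.04),"yaw",np.arctan2(*(B-A)[[1,0]]),np.array(e[1])/k,cv2.minAreaRect(cn))
    j=i.copy();cv2.drawContours(j,[cn],-1,(255,0,0),1);cv2.imwrite(f"pics/g_{c}.png",j)
a=cv2.imread("pics/g_top.png");b=cv2.imread("pics/g_scene.png");H=max(a.shape[0],b.shape[0])
p=lambda z:cv2.copyMakeBorder(z,0,H-z.shape[0],0,4,cv2.BORDER_CONSTANT)
cv2.imwrite("pics/g.png",np.hstack([p(a),p(b)]))
E
```

```text
top 332.72222222222223 [372.81862118 234.18606798] [ 0.57013852 -0.18819118  0.04      ] yaw -1.6144350616920076 [15.80220413 27.1370875 ] ((126.72541046142578, 99.04171752929688), (164.4742889404297, 94.71197509765625), 7.305758953094482)
scene 536.7222222222222 [351.68122405 278.29494445] [ 0.56702573 -0.19391628  0.04      ] yaw -1.6696845826358582 [21.83913167 32.41635132] ((146.0, 158.5), (157.0, 160.0), 90.0)
```

View pics/g.png

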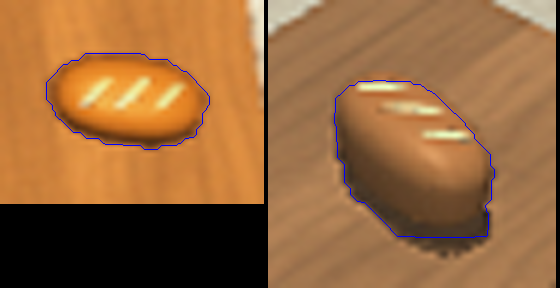

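Roll outline is clear: centre about (0.569, -0.189), long axis at yaw ≈ -1.62. Now the tongs.

Emit:
{"op": "send_rows", "data": {"xyz": [[0.01,-0.05,-0.1],[0,0,-0.3],[0,0,-0.4],[0,0,-0.4],[0,0,-0.4],[0,0,-0.4],[0,0,-0.3],[0,0,-0.2],[0,0,-0.15],[0,0,-0.1],[0,0,-0.1],[0,0,0],[0,0,0]], "yaw": [0.014,0.014,0.014,0,0,0,0,0,0,0,0,0,0], "jaw": 0}}

```text
time: 13.42
position: [0.4308, 0.0987, 0.022]
eef_rot: [[-0.991, 0.133, 0.0], [0.133, 0.991, 0.0], [-0.0, 0.0, -1.0]]
ft_force: [1.3, -0.2, 0.5]
finger_gap: 1.001
gripper_force: 0.0
```

Emit:
{"op": "send_rows", "data": {"xyz": [[0,0,-0.05],[0,0,-0.05],[0,0,-0.05],[0,0,-0.05],[0,0,0]], "yaw": [0,0,0,0,0]}}

```text
time: 13.83
position: [0.4297, 0.0986, 0.0008]
eef_rot: [[-0.991, 0.134, -0.002], [0.134, 0.991, 0.0], [0.002, -0.0, -1.0]]
ft_force: [0.3, -0.1, -0.4]
finger_gap: 0.999
gripper_force: 0.0
```

Emit:
{"op": "send_rows", "data": {"xyz": [[0,0,0],[0,0,0],[0,0,0],[0,0,0],[0,0,0],[0,0,0]], "yaw": [0,0,0,0,0,0], "jaw": 0.39, "force": 30}}

```text
time: 14.33
position: [0.4316, 0.0986, 0.0028]
eef_rot: [[-0.991, 0.133, 0.002], [0.133, 0.991, -0.0], [-0.002, 0.0, -1.0]]
ft_force: [-0.9, 0.6, 5.3]
finger_gap: 0.612
gripper_force: 10.1
```

Emit:
{"op": "send_rows", "data": {"xyz": [[0,0,0.02],[0,0,0.05],[0,0,0.1],[0,0,0.2],[0,0,0.25],[0,0,0.25],[0,0,0.15],[0,0,0.05],[0,0,0]], "yaw": [0,0,0,0,0,0,0,0,0]}}

```text
time: 15.08
position: [0.4316, 0.0986, 0.1106]
eef_rot: [[-0.991, 0.134, 0.004], [0.134, 0.991, -0.0], [-0.004, 0.0, -1.0]]
ft_force: [-0.7, -0.5, -0.9]
finger_gap: 0.616
gripper_force: 8.5
```

```bash
python3 -c "
from h import *
st()
for c in M:
  i=r.camera(c);cv2.imwrite(f'pics/l_{c}.png',i);print(c,reds(i,(190,150,360,300)))
  print([proj(c,world([.431,.0987,-.13],[(.098,s*.034,.015)],.105)) for s in(1,-1)])
"
```

```text
t 15.08 pos [0.4316 0.0986 0.1106] yawY 1.4369 q [-0.03 -0.1   2.16  0.    1.08 -1.47] F [-0.7 -0.5 -0.9] gap 0.616 gf 8.5
scene [(np.int32(150), [277.36, 202.29]), (np.int32(169), [286.45, 213.22])]
[array([[277.6493614 , 204.13057894]]), array([[286.26001533, 214.20520081]])]
top [(np.int32(15), [333.47, 163.93]), (np.int32(58), [275.9, 232.74]), (np.int32(49), [298.84, 238.02])]
[array([[277.36061698, 233.22750337]]), array([[298.41154012, 238.11791935]])]
```

Emit:
{"op": "send_rows", "data": {"xyz": [[0.03,-0.04,0.01],[0.05,-0.07,0.02],[0.076,-0.1,0.02],[0.076,-0.1,0.02],[0.076,-0.1,0.02],[0.076,-0.1,0.01],[0.076,-0.1,0],[0.076,-0.1,0],[0.076,-0.1,0],[0.076,-0.1,0],[0.076,-0.1,0],[0.076,-0.1,0],[0.076,-0.1,0],[0.076,-0.1,0],[0.076,-0.1,0],[0.076,-0.1,0],[0.076,-0.106,0],[0.076,-0.1,0],[0.076,-0.1,0],[0.052,-0.08,0]], "yaw": [-0.0065,-0.01,-0.01,-0.0125,-0.0125,-0.0125,-0.0125,-0.0125,-0.0125,-0.0125,-0.0125,-0.0125,-0.0125,-0.0125,-0.0125,-0.0125,-0.0125,-0.0125,-0.0125,-0.01]}}

```text
time: 16.85
position: [0.5722, -0.0914, 0.1165]
eef_rot: [[0.053, 0.999, -0.003], [0.999, -0.053, 0.001], [0.001, -0.004, -1.0]]
ft_force: [-1.6, -0.2, -1.2]
finger_gap: 0.613
gripper_force: 8.5
```

Emit:
{"op": "send_rows", "data": {"xyz": [[0,0,0],[0,0,0],[0,0,0]], "yaw": [0,0,0]}}

```text
time: 17.1
position: [0.5719, -0.0903, 0.1175]
eef_rot: [[0.048, 0.999, -0.002], [0.999, -0.048, 0.001], [0.001, -0.003, -1.0]]
ft_force: [0.1, 0.9, -2.1]
finger_gap: 0.61
gripper_force: 8.5
```

```bash
python3 -c "
from h import *
st()
for c in M:
  i=r.camera(c);cv2.imwrite(f'pics/o_{c}.png',i);print(c,reds(i,(310,190,420,290)))
o=r.observe();R=o['eef_rot'];y=np.arctan2(R[1,1],R[0,1])-np.pi/2
for c in M:print([proj(c,world([*o['position'][:2],y],[(.098,s*.034,.015)],o['position'][2]-.002)) for s in(1,-1)])
"
```

```text
t 17.1 pos [ 0.5719 -0.0903  0.1175] yawY -0.0476 q [-0.35  0.21  1.82  0.    1.11 -0.3 ] F [ 0.1  0.9 -2.1] gap 0.61 gf 8.5
scene [(np.int32(168), [364.08, 241.89]), (np.int32(160), [338.25, 250.91])]
top [(np.int32(38), [381.58, 220.32]), (np.int32(69), [374.87, 243.14])]
[array([[363.49340346, 241.94680148]]), array([[339.70567596, 249.96671838]])]
[array([[377.93941352, 220.60706776]]), array([[375.40532195, 242.12152575]])]
```

Emit:
{"op": "send_rows", "data": {"xyz": [[0.025,0,-0.1],[0,0,-0.15],[0,0,-0.15],[0,0,-0.1],[0,0,-0.1],[0,0,-0.08],[0,0,-0.07],[0,0,-0.05],[0,0,-0.05],[0,0,-0.03],[0,0,0],[0,0,0]], "yaw": [0,0,0,0,0,0,0,0,0,0,0,0]}}

```text
time: 18.2
position: [0.5756, -0.0911, 0.0309]
eef_rot: [[0.049, 0.999, 0.0], [0.999, -0.049, -0.0], [-0.0, 0.0, -1.0]]
ft_force: [0.4, -1.1, -0.9]
finger_gap: 0.616
gripper_force: 8.5
```

```bash
python3 -c "
from h import *
st()
s=r.camera('scene');t=r.camera('top');cv2.imwrite('pics/d_s.png',s)
print(reds(s,(310,190,420,310)),reds(t,(310,190,420,290)))
o=np.zeros((560,800,3),np.uint8)
o[:540,:480]=cv2.resize(s[230:320,310:390],(480,540),interpolation=2)
o[:350,485:800]=cv2.resize(t[210:260,350:395],(315,350),interpolation=2);cv2.imwrite('pics/d.png',o)
"
```

```text
t 18.2 pos [ 0.5756 -0.0911  0.0309] yawY -0.0491 q [-0.35  0.35  1.83 -0.    0.96 -0.3 ] F [ 0.4 -1.1 -0.9] gap 0.616 gf 8.5
[(np.int32(135), [364.3, 270.68]), (np.int32(158), [339.03, 280.46])] [(np.int32(35), [377.6, 223.49]), (np.int32(56), [371.5, 244.84])]
```

View pics/d.png

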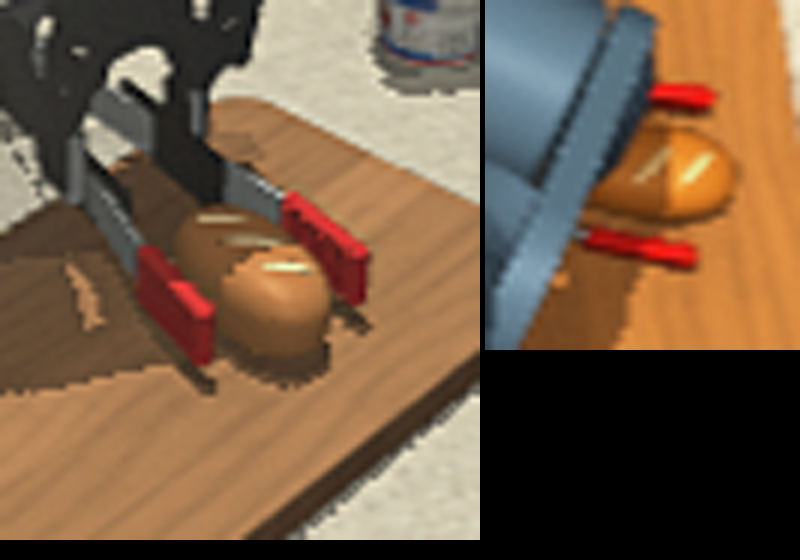

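The jaws stand on both sides of the roll (scene px (339,280) and (364,271)), evenly centred, roll untouched. Close.

Emit:
{"op": "send_rows", "data": {"xyz": [[0,0,0],[0,0,0],[0,0,0],[0,0,0],[0,0,0],[0,0,0]], "yaw": [0,0,0,0,0,0], "jaw": 0.48, "force": 45}}

```text
time: 18.8
position: [0.5754, -0.091, 0.0308]
eef_rot: [[0.049, 0.999, 0.0], [0.999, -0.049, -0.0], [-0.0, 0.0, -1.0]]
ft_force: [0.2, 0.4, -1.0]
finger_gap: 0.521
gripper_force: 11.2
```

Emit:
{"op": "send_rows", "data": {"xyz": [[0,0,0],[0,0,0],[0,0,0],[0,0,0],[0,0,0],[0,0,0]], "yaw": [0,0,0,0,0,0], "jaw": 0.7}}

```text
time: 19.3
position: [0.5755, -0.091, 0.0309]
eef_rot: [[0.049, 0.999, 0.0], [0.999, -0.049, -0.0], [-0.0, 0.0, -1.0]]
ft_force: [-0.5, -0.4, 0.9]
finger_gap: 0.477
gripper_force: 50.7
```

Emit:
{"op": "send_rows", "data": {"xyz": [[0,0,0.02],[0,0,0.05],[0,0,0.08],[0,0,0.1],[0,0,0.1],[0,0,0.12],[0,0,0.12],[0,0,0.12],[0,0,0.12],[0,0,0.12],[0,0,0.12],[0,0,0.1],[0,0,0.1],[0,0,0.08],[0,0,0.06],[0,0,0.04],[0,0,0.02],[0,0,0],[0,0,0],[0,0,0]], "yaw": [0,0,0,0,0,0,0,0,0,0,0,0,0,0,0,0,0,0,0,0]}}

```text
time: 20.97
position: [0.575, -0.0909, 0.1771]
eef_rot: [[0.049, 0.999, -0.001], [0.999, -0.049, 0.0], [0.0, -0.001, -1.0]]
ft_force: [-0.4, 0.3, -1.9]
finger_gap: 0.475
gripper_force: 50.5
```

Emit:
{"op": "send_rows", "data": {"xyz": [[0,0,0],[0,0,0],[0,0,0],[0,0,0],[0,0,0],[0,0,0]], "yaw": [0,0,0,0,0,0]}}

```text
time: 21.47
position: [0.5754, -0.091, 0.1778]
eef_rot: [[0.049, 0.999, -0.0], [0.999, -0.049, 0.0], [0.0, -0.0, -1.0]]
ft_force: [0.2, -0.5, -1.8]
finger_gap: 0.473
gripper_force: 50.5
```

```bash
python3 -c "
from h import *
st()
s=r.camera('scene');t=r.camera('top')
o=np.zeros((590,800,3),np.uint8)
o[:540,:480]=cv2.resize(s[190:310,300:407],(480,540),interpolation=2)
o[:300,485:800]=cv2.resize(t[190:260,340:413],(315,300),interpolation=2)
o[305:585,485:800]=cv2.resize(s[130:210,220:310],(315,280),interpolation=2);cv2.imwrite('pics/up.png',o)
"
```

```text
t 21.47 pos [ 0.5754 -0.091   0.1778] yawY -0.0491 q [-0.35  0.14  1.78  0.    1.22 -0.3 ] F [ 0.2 -0.5 -1.8] gap 0.473 gf 50.5
```

View pics/up.png

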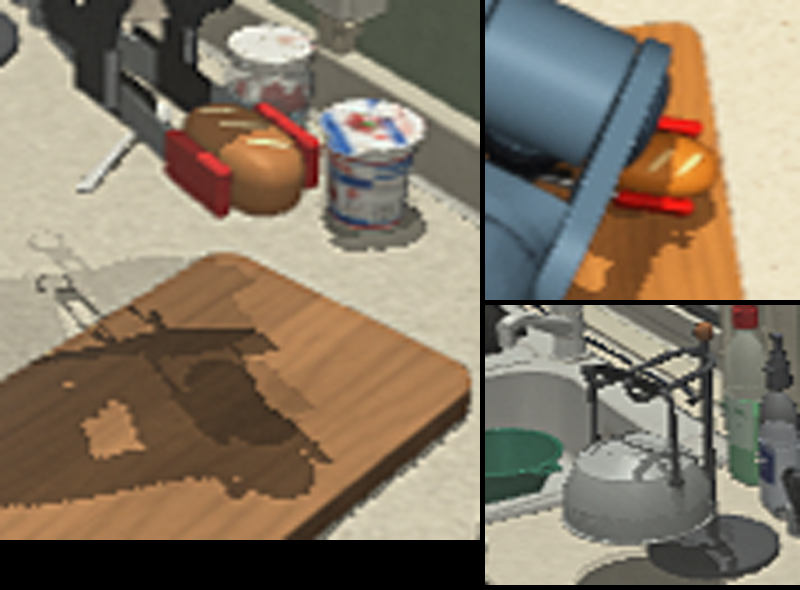

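The roll is held level in the jaws, about 14.7 cm above the board (scene px ~(353,225)); the cover still hangs on the hook, and the jar and pot stand where they were.

```bash
python3 -c "
from bench import r
print(r.hand_in())"
```

```text
the job is handed in; nothing more can be done
None
```

The job is handed in after about 21.5 s of the 61 s allowed: the cover hangs on the double hook, and the tongs hold the roll level and still about 14.7 cm above the board.

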